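Set and cam-lock the sliding jaw of a circuit-board holder

ROBOT

A 7-joint arm with a two-finger parallel gripper is mounted at the origin on the work surface. World frame = base frame: x ahead of the robot, y to its left, z up, the work surface at z = 0. Lengths are in m, angles in rad, forces in N, time in s.
With the tool pointing down it reaches from about 0.425 to 0.925 m from the base axis. Payload 6.8 kg.
Tool frame: the origin (TCP) lies at the very end of the fingers, on their centre line; the grasp point (between the pads) lies 19 mm behind it (bot.grasp_offset is the distance from the TCP to the grasp point, in m); z points along the fingers, y is the direction in which the jaws open and shut (so a half turn about z gives the same grasp; the last joint's range is limited). The gripper opens to 85 mm and grips with 20 to 120 N. Pads are 22 mm wide; open, the fingers measure 114 mm over their backs; the gripper's body (76 mm by 85 mm) begins 54 mm behind the grasp point. The pads swing forward as they close: fully open they stand 13 mm farther back than shut.
Start: joints at [1.193, 0.477, 0.022, 1.555, -0.011, 1.109, -0.083], TCP at [0.18, -0.651, 0.231] pointing down, gripper open.
Joint ranges: [-2.96, 2.96], [-0.34, 2.1], [-1.41, 1.46], [0.24, 2.44], [-1.37, 4.51], [0.17, 1.92], [-2.96, 2.96]. Speed limits (rad/s): [2.39, 2.39, 3.14, 3.14, 3.14, 3.14, 3.14].

INTERFACE

Orientations are given as a unit quaternion [w, x, y, z].
In Python, from station import monitor, cams, bot, finder gives the robot as it stands.
- The arm moves only by the tool jog_arm, never from a script. Its argument "plan" is a list of rows, each an object of numbers: "x", "y", "z": the shift along the tool's x, y, z as a fraction of full scale; "wx", "wy", "wz": the turn, a rotation vector about the tool's x, y, z as a fraction of full scale. A call has 1 to 12 rows; each row is the pose to reach, as a shift and turn from the pose measured when the call began, along the tool's axes at that moment, turning the shorter way round; what a row does not reach only later rows make up. Full scale, the value 1, is 20 cm for a shift and 180 degrees for a turn. A row lasts 1/12 s, in which the tool goes at most 41.7 mm and 7.16 degrees, less where a joint would pass 70% of its speed; a pose out of reach is approached as far as the arm can. A call with a number of a shift or a turn outside -1 to 1 is refused whole. A call with a gripper value outside its range is refused whole. "hand" is the opening, from -1 (shut) to 1 (fully open), set as the call begins (left out, the last holds). The fingers move at their own pace and stop on an object; "grip_force" is the grip in N (left out, the last holds). Time passes only in rows, so rows that repeat a pose let the fingers close. It gives the time, the measured TCP pose, the force and the opening at its end, in the units of the state.
- monitor.get_obs(): the state, without advancing time (a new reading comes with each control period).
- cams.read_camera(name): name is "scene" or "top" or "wrist"; returns the picture (384x512x3 uint8, red, green, blue); there is no depth.
- cams.get_calibration(name): a dict with "fx", "fy", "cx", "cy" (pixels), "distortion" ([k1, k2, p1, p2, k3] as OpenCV has them; the pictures are not rectified), "extrinsics" (4x4, takes a point from world to camera coordinates). Camera axes: x right, y down, z forward; pixel columns grow to the right and rows downward; lengths in m; the calibration is good to about 2 mm. A picture is of the moment at which its call begins: read the wrist's pose just before it. get_calibration takes no time and is no camera call; for the wrist camera it gives the pose at the moment of the call.
- bot.hand_in(): hands the job in, once; it reports no verdict.
Trained networks look in the newest picture that a camera, given by its name, has taken for a name from the list of things; names that differ only in an ending like _2 or _b are one class to them, and where a whole thing is asked for, a point or a joint stands for the part that bears it (a point fixed in the world has none). Each returns a list of dicts, best first, with "confidence" (0 to 1); they miss things now and then, are a little off and sometimes report something else, mostly with a low value. They report only what shows in the picture. A call takes as long as a camera call.
- finder.find_in(camera, target): "bbox" ([left, top, width, height] in pixels, round what is visible of it).
- finder.place_of(camera, target): "location" ([column, row] in pixels: a listed point, or the origin of a listed thing).
The state is a dict: "t": time; "q": joint angles; "joint_vel": joint speeds; "joint_torque": joint torques, N m; "eef_pos": TCP position; "tool_rot": TCP orientation; "contact_force": force on the tool from outside, world axes, zero at the start; "torque": the same for the moment, N m; "gripper_width": opening from 0.0 (shut) to 1.0 (fully open).
Only numpy, scipy, OpenCV 4.12 (cv2) and the standard library are available. Lean on these libraries where they do the work, as an engineer would, in place of code of your own. Each camera call takes 0.05 s, during which the arm holds its last target. There are 200 camera calls.

TASK

Get the board holder ready for a larger board: swing the hasp off the sliding jaw's catch and well out to the side, then pull the sprung jaw along its rail until its pointer lines up with the point of the index clip. Keep the jaw there while you squeeze the cam lever fully shut against the jaw's grip plate (don't start closing the lever anywhere else on the rail), and leave the reel, bottle and screwdriver alone. The cam does not hold by itself, so finish while still holding: lever pinched shut against the plate, pointer on the mark, nothing let go.

Things in the scene. Friction and masses are not known exactly. Their poses are not given: they have to be found in the camera images.
- holder: Circuit-board holder fixed to the bench: dark base plate 140 x 270 x 10 mm (x -70 to 70, y -110 to 160 in its frame), rail 30 wide along its y (top z 32), blue fixed jaw 80 wide, 58 high at y -105 to -78. Origin: on the bench under the rail's axis and the middle of the parked jaw; z up. x, y, z mm below are in this frame, jaw parked. White scale lines are decoration.
- jaw (a joint): Travel of the blue sliding jaw along the holder's +y, m: 0 parked (start), 0.12 stop; the mark is 0.055 to 0.105 away. A spring pulls it to 0: about 2 N parked, 6 N at 0.11. Only the robot holds it out; the cam lever does not. Carriage 70 x 70 mm in plan, top z 46, with a steel catch stud (diameter 8, top z 68) at x -22, y -27.
- jaw_grip: Blue upright L on the jaw. Origin: middle of the grip plate's foot, x 0, y 14, z 46; axes as holder. Grip plate 12 thick (x -6 to 6), 42 wide (y -21 to 21 from origin), top z 102. Pull wing: 6 mm sheet out to -x from the plate's +y end (x -6 to -51, y 15 to 21 from origin, top z 102). A finger on the plate's -x side pushing +y on the wing pulls the jaw and leaves the lever open.
- lever (a joint): Cam lever on the jaw's +x side, hinge along y at x 14, z 56. 0 = shut: upright beside the grip plate (4 mm gap); starts 0.30 to 0.42 rad open, leaning to +x (stop 0.5). Stays where left (friction 0.07 N m, 2 to 3 N at the pads). Shut it by closing the gripper along x across plate and lever.
- lever_plate: Black plate of the cam lever, 8 mm thick, 26 mm wide (y), 48 mm long, plus a round bead at its tip. Origin: on the lever's hinge axis (x 14, y 10, z 56); its z runs up the lever. Shut, its outer face is at x 18 and its top at z 105. Open at 0.42 rad its tip reaches x 40, so fingers 85 mm apart pass outside plate and lever.
- squeeze (a point): Point midway between the grip plate's -x face and the shut lever's outer face (24 mm apart along x), at x 6, y 11, z 82; moves with the jaw. A gripper pointing down with its pads 22 mm wide centred here clears the wing by 7 mm.
- jaw_pointer (a point): Tip of the small aluminium pointer at the carriage's +x side, at x 43, y -22, z 33; moves with the jaw.
- mark (a point): Point of the index clip, a small aluminium block 14 x 12 x 26 mm fixed on the base at the +x side of the rail; its point looks to -x at the rail, at x 47, z 33. Its y along the rail is the target. Its axes are the holder's.
- hasp (a joint): Hasp: flat steel strap on an upright pin on the fixed jaw, level at z 60 to 66. 0 = hooked behind the catch stud (starts 0 to 0.04), positive counterclockwise seen from above, knob going to -x, then -y; stop 1.6 rad. Well out to the side means 0.8 rad or more. Turns easily (0.03 N m), stays where left. Hooked, it blocks the jaw.
- hasp_knob (a point): Middle of the hasp's upright round steel knob, diameter 12 mm, z 64.5 to 94.5, point at z 84.5; at x -64, y -17 when hooked; 84 mm from the pin's axis.
- hasp_pin (a point): On the hasp's hinge axis (vertical), at x -22, y -90, same height as the knob's point.
- reel: Solder reel, diameter 52, 34 mm high, loose, beyond the holder's +y end. Bystander.
- flux: Small bottle, diameter 36, 75 mm high, loose, beyond the holder's -y end. Bystander.
- driver: Black screwdriver 170 mm long, lying loose beside the holder's +x side. Bystander.

How it is judged:
On the way, in this order (a step that is already met when the one before it is completed fails the run):
1. the hasp is off the catch, well out to the side (0.8 rad or more), the jaw still parked (value of joint hasp above 0.8 rad and value of joint jaw below 0.02 m), for 0.1 s.
2. the robot holds the jaw with its pointer on the mark (4 mm) while the cam lever is still open (0.2 rad or more) (y of jaw_pointer in the frame of mark between -0.004 and 0.004 m and value of joint lever above 0.2 rad and contact force between the fingers and jaw_grip above 0.5 N), for 0.2 s.
At the end, for the whole second after the job is handed in: The fingers still pinch the grip plate and the lever (over 3 N on each), the lever is shut (under 0.06 rad), the pointer is within 4 mm of the mark along the rail, and the hasp is still well out to the side (over 0.8 rad) (y of jaw_pointer in the frame of mark between -0.004 and 0.004 m and value of joint lever below 0.06 rad and contact force between the fingers and jaw_grip above 3 N and contact force between the fingers and lever_plate above 3 N and value of joint hasp above 0.8 rad); the arm keeps its last pose, push and grip.
It fails at once if the cam lever is closed (under 0.2 rad) while the pointer is more than 8 mm from the mark (value of joint lever below 0.2 rad and not (y of jaw_pointer in the frame of mark between -0.008 and 0.008 m)).
It fails at once if the jaw is forced along the rail (over 15 mm) with the hasp still over its catch (value of joint jaw above 0.015 m and value of joint hasp below 0.3 rad).
It fails at once if the reel is disturbed (moved over 25 mm) (distance of reel from where it was at the start of the episode above 0.025 m).
It fails at once if the bottle is disturbed (moved over 25 mm) (distance of flux from where it was at the start of the episode above 0.025 m).
It fails at once if the screwdriver is disturbed (moved over 25 mm) (distance of driver from where it was at the start of the episode above 0.025 m).
It also fails if it takes over 45 s, if anything falls off the work surface, if the arm or the gripper's body presses on something with over 40 N, if the wrist force passes 120 N, or if a joint passes its speed limit or range.

## Working session

There is one attempt and no reset: what is moved stays moved. The work goes in short steps, Python scripts to look and compute and a tool call to move; the robot and the scene stay as the last step left them, time stands still between calls to the robot, and variables do not carry over. Pictures are saved under pics/ and viewed, about 8 in all and at most 12, crops included, and the job is handed in when it is done.

Besides the shell and the picture viewer there is one more tool, called after "Emit:" in YAML: its name, and indented under it one key for each argument. jog_arm: Moves the arm, as the interface text tells. Shift numbers are shares of 20 cm and turn numbers shares of 180 degrees, none past 1 either way. Its arguments: {"type":"object","properties":{"plan":{"type":"array","items":{"type":"object","properties":{"x":{"type":"number","minimum":-1,"maximum":1},"y":{"type":"number","minimum":-1,"maximum":1},"z":{"type":"number","minimum":-1,"maximum":1},"wx":{"type":"number","minimum":-1,"maximum":1},"wy":{"type":"number","minimum":-1,"maximum":1},"wz":{"type":"number","minimum":-1,"maximum":1}}}},"hand":{"type":"number"},"grip_force":{"type":"number"}},"required":["plan"]}

```bash
mkdir -p pics; ls; cat > h.py <<'E'
import numpy as np, cv2
from scipy.spatial.transform import Rotation as R
from station import monitor, cams, bot, finder
def cal(n):
    c=cams.get_calibration(n); K=np.array([[c["fx"],0,c["cx"]],[0,c["fy"],c["cy"]],[0,0,1]])
    return K,np.array(c["distortion"],float),np.array(c["extrinsics"])
def proj(n,P):
    K,d,T=cal(n); P=np.atleast_2d(P).astype(float)
    return cv2.projectPoints(P,cv2.Rodrigues(T[:3,:3])[0],T[:3,3],K,d)[0][:,0]
def ray(n,px):
    K,d,T=cal(n); u=cv2.undistortPoints(np.array([[px]],float),K,d)[0,0]
    return -T[:3,:3].T@T[:3,3], T[:3,:3].T@np.array([u[0],u[1],1])
def atz(n,px,z):
    o,v=ray(n,px); return o+v*(z-o[2])/v[2]
def save(n,f):
    im=cams.read_camera(n); cv2.imwrite("pics/"+f,im[:,:,::-1]); return im
E
python3 - <<'E'
from h import *
a=save("scene","a1.png"); b=save("top","b1.png")
cv2.imwrite("pics/ab1.png",np.hstack([a,b])[:,:,::-1])
for n in("scene","top"):
    K,d,T=cal(n); print(n,-T[:3,:3].T@T[:3,3])
    for t in("holder","jaw_grip","lever_plate","squeeze","jaw_pointer","mark","hasp_knob","hasp_pin","reel","flux","driver"):
        r=finder.place_of(n,t)
        print(t,[(np.round(x["location"]),round(x["confidence"],2)) for x in r[:2]])
print(monitor.get_obs())
E
```

```text
pics
scene [ 1.35825676 -0.40821569  0.67115925]
holder [(array([254., 220.]), 0.91)]
jaw_grip [(array([257., 202.]), 0.78)]
lever_plate [(array([262., 199.]), 0.56)]
squeeze [(array([259., 187.]), 0.62)]
jaw_pointer [(array([258., 217.]), 0.93)]
mark [(array([290., 204.]), 0.64)]
hasp_knob [(array([224., 178.]), 0.67)]
hasp_pin [(array([216., 201.]), 0.89), (array([256., 201.]), 0.68)]
reel [(array([333., 189.]), 0.96)]
flux [(array([193., 260.]), 0.76)]
driver [(array([303., 245.]), 0.78), (array([215., 199.]), 0.36)]
top [5.50673526e-01 4.43667241e-04 7.62373027e-01]
holder [(array([240., 228.]), 0.92), (array([227., 229.]), 0.65)]
jaw_grip [(array([229., 229.]), 0.62)]
lever_plate [(array([229., 222.]), 0.49)]
squeeze [(array([228., 226.]), 0.59), (array([256., 259.]), 0.57)]
jaw_pointer [(array([241., 202.]), 0.72)]
mark [(array([197., 217.]), 0.43)]
hasp_knob [(array([255., 258.]), 0.67)]
hasp_pin [(array([319., 192.]), 0.18), (array([210., 171.]), 0.16)]
reel [(array([124., 238.]), 0.63)]
flux []
driver []
{'t': 1.2, 'q': array([ 1.19287929,  0.47696034,  0.02241621,  1.55541243, -0.01149236,
        1.10928191, -0.08311643]), 'joint_vel': array([-7.15899478e-05, -9.35945992e-05,  9.53515951e-04,  2.22401050e-04,
        1.53580287e-03,  1.42261113e-03, -1.43439459e-03]), 'joint_torque': array([ 2.77401214e-04, -5.96338820e+01,  1.60711940e+00, -2.81549281e+01,
        1.25661850e-02,  1.65031379e-03,  4.06758045e-05]), 'eef_pos': array([ 0.17992434, -0.65059767,  0.23132958]), 'tool_rot': array([3.25824253e-05, 9.90916912e-01, 1.34475549e-01, 7.29001281e-06]), 'contact_force': array([0.40221981, 0.14340995, 0.27294236]), 'torque': array([ 0.00825102,  0.04079773, -0.01685531]), 'gripper_width': 0.9965601263787482}
```

View pics/a1.png

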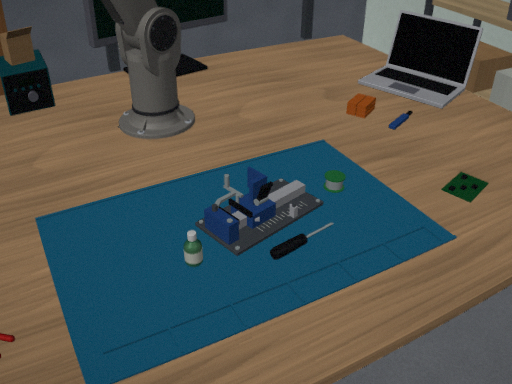

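View pics/b1.png

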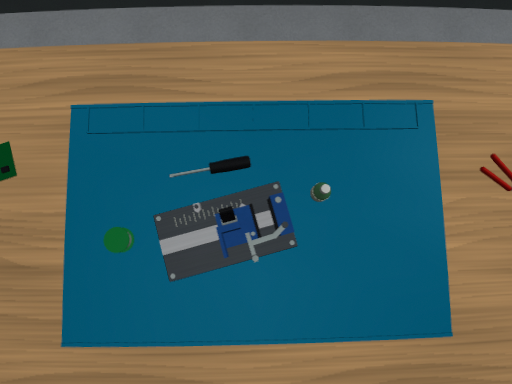

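The holder lies mid-mat: jaw near (235,228) in the top view, knob (255,258), clip (197,207), reel left and bottle right of it. Next I fit the holder pose.

```bash
cat >> h.py <<'E'
from scipy.optimize import least_squares
def W(p,P):  # holder frame mm -> world
    P=np.atleast_2d(P)/1000.; c,s=np.cos(p[2]),np.sin(p[2])
    return np.c_[p[0]+c*P[:,0]-s*P[:,1],p[1]+s*P[:,0]+c*P[:,1],P[:,2]]
def fit(obs,p0):
    f=lambda p:np.concatenate([(proj(n,W(p,X))[0]-u) for n,X,u in obs])
    r=least_squares(f,p0,loss="soft_l1",f_scale=2.); return r.x,f(r.x).reshape(-1,2)
E
python3 - <<'E'
from h import *
im=cv2.imread("pics/b1.png"); print([np.round(atz("top",u,.01),3) for u in [(158,218),(276,186),(292,242),(172,276)]])
o=[("scene",(0,0,0),(254,220)),("scene",(0,14,46),(257,202)),("scene",(43,-22,33),(258,217)),("scene",(-64,-17,84.5),(224,178)),
("top",(43,-22,33),(241,202)),("top",(-64,-17,84.5),(255,258)),("top",(0,0,0),(240,228)),("top",(0,14,46),(229,229))]
p,e=fit(o,[.54,.03,1.3]); print(p,np.degrees(p[2])); print(e.round(1))
for P in([(x,y,10) for x in(-62,62) for y in(-102,152)]): print(P,proj("top",W(p,P))[0].round())
for u in[(197,205)]:
  q=atz("top",u,.036); c,s=np.cos(p[2]),np.sin(p[2]); d=q[:2]-p[:2]; print("clip",c*d[0]+s*d[1],-s*d[0]+c*d[1])
q=atz("scene",(290,204),.033);d=q[:2]-p[:2]; print("clip",c*d[0]+s*d[1],-s*d[0]+c*d[1])
E
```

```text
[array([0.603, 0.181, 0.01 ]), array([ 0.665, -0.064,  0.01 ]), array([ 0.549, -0.093,  0.01 ]), array([0.485, 0.151, 0.01 ])]
[0.57972869 0.01793533 0.26680841] 15.286995991736179
[[-1.9 -0.4]
 [-0.2 -1.7]
 [ 0.7  3.3]
 [ 2.5  1.4]
 [ 0.7  1.6]
 [ 0.2 -0.6]
 [-2.5  0. ]
 [ 1.   0.2]]
(-62, -102, 10) [294. 243.]
(-62, 152, 10) [173. 279.]
(62, -102, 10) [276. 185.]
(62, 152, 10) [158. 220.]
clip 0.06499021210277453 0.06407203072769728
clip 0.04817757941911821 0.07064077231887649
```

Emit:
jog_arm:
  plan:
    - {"x":0.8,"y":-0.87}
    - {"x":0.8,"y":-0.87}
    - {"x":0.8,"y":-0.87}
    - {"x":0.8,"y":-0.87}
    - {"x":0.8,"y":-0.87}
    - {"x":0.8,"y":-0.87}
    - {"x":0.8,"y":-0.87}

```text
invalid input at $.plan[0]: expected keys x, y, z, wx, wy, wz
```

Emit:
jog_arm:
  plan:
    - {"x":0.8,"y":-0.87}
    - {"x":0.8,"y":-0.87}
    - {"x":0.8,"y":-0.87}
    - {"x":0.8,"y":-0.87}
    - {"x":0.8,"y":-0.87}
    - {"x":0.8,"y":-0.87}
    - {"x":0.8,"y":-0.87}

```text
invalid input at $.plan[0]: expected keys x, y, z, wx, wy, wz
```

Emit:
jog_arm:
  plan:
    - {"x":0.8,"y":-0.87,"wz":0.333}
    - {"x":0.8,"y":-0.87,"wz":0.333}
    - {"x":0.8,"y":-0.87,"wz":0.333}
    - {"x":0.8,"y":-0.87,"wz":0.333}
    - {"x":0.8,"y":-0.87,"wz":0.333}
    - {"x":0.8,"y":-0.87,"wz":0.333}
    - {"x":0.8,"y":-0.87,"wz":0.333}
    - {"x":0.8,"y":-0.87,"wz":0.333}
    - {"x":0.8,"y":-0.87,"wz":0.333}
    - {"x":0.8,"y":-0.87,"wz":0.333}

```text
invalid input at $.plan[0]: expected keys x, y, z, wx, wy, wz
```

```bash
python3 - <<'E'
from h import *
s=monitor.get_obs(); print(s["t"],s["eef_pos"],R.from_quat(np.roll(s["tool_rot"],-1)).as_matrix().round(3))
save("wrist","w1.png")
for t in("holder","jaw_grip","lever_plate","jaw_pointer","mark","hasp_knob","hasp_pin"):
    r=finder.place_of("wrist",t)
    print(t,[(np.round(x["location"]),round(x["confidence"],2)) for x in r[:2]])
p=[.5797,.0179,.2668]
for P in [(-64,-17,84.5),(-22,-90,84.5),(43,-22,33),(47,67,33),(0,14,46)]: print(P,W(p,P),proj("wrist",W(p,P)).round())
E
```

```text
1.2 [ 0.17992434 -0.65059767  0.23132958] [[ 0.964  0.267  0.   ]
 [ 0.267 -0.964 -0.   ]
 [ 0.     0.    -1.   ]]
holder []
jaw_grip []
lever_plate []
jaw_pointer []
mark []
hasp_knob []
hasp_pin []
(-64, -17, 84.5) [[ 0.52244633 -0.01537188  0.0845    ]] [[635. 545.]]
(-22, -90, 84.5) [[ 0.58220651 -0.07471597  0.0845    ]] [[818. 852.]]
(43, -22, 33) [[0.62697885 0.00801515 0.033     ]] [[614. 610.]]
(47, 67, 33) [[0.60737283 0.09492087 0.033     ]] [[990. 931.]]
(0, 14, 46) [[0.57600896 0.03140467 0.046     ]] [[584. 523.]]
```

View pics/w1.png

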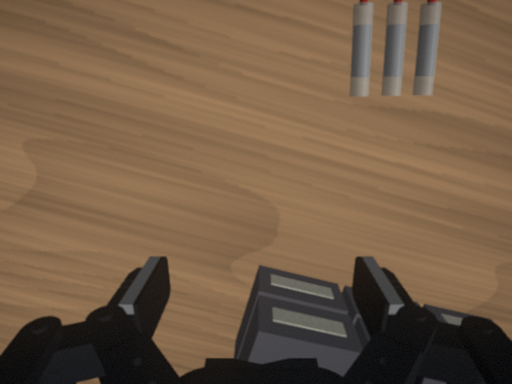

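The moves were refused because every row needs all six keys. The wrist picture shows only bare bench, with the fingers at the bottom.

Emit:
jog_arm:
  plan:
    - {"x":0.8,"y":-0.87,"z":0,"wx":0,"wy":0,"wz":0}
    - {"x":0.8,"y":-0.87,"z":0,"wx":0,"wy":0,"wz":0}
    - {"x":0.8,"y":-0.87,"z":0,"wx":0,"wy":0,"wz":0}
    - {"x":0.8,"y":-0.87,"z":0,"wx":0,"wy":0,"wz":0}
    - {"x":0.8,"y":-0.87,"z":0,"wx":0,"wy":0,"wz":0}
    - {"x":0.8,"y":-0.87,"z":0,"wx":0,"wy":0,"wz":0}
    - {"x":0.8,"y":-0.87,"z":0,"wx":0,"wy":0,"wz":0}

```text
t: 2.18
eef_pos: [0.2918, -0.4344, 0.2316]
tool_rot: [-0.001, 0.99, 0.139, 0.001]
contact_force: [0.3, 0.2, -0.6]
gripper_width: 1.0
```

Emit:
jog_arm:
  plan:
    - {"x":0.8,"y":-0.87,"z":0,"wx":0,"wy":0,"wz":0}
    - {"x":0.8,"y":-0.87,"z":0,"wx":0,"wy":0,"wz":0}
    - {"x":0.8,"y":-0.87,"z":0,"wx":0,"wy":0,"wz":0}
    - {"x":0.8,"y":-0.87,"z":0,"wx":0,"wy":0,"wz":0}
    - {"x":0.8,"y":-0.87,"z":0,"wx":0,"wy":0,"wz":0}
    - {"x":0.8,"y":-0.87,"z":0,"wx":0,"wy":0,"wz":0}
    - {"x":0.8,"y":-0.87,"z":0,"wx":0,"wy":0,"wz":0}

```text
t: 2.77
eef_pos: [0.4013, -0.2169, 0.2329]
tool_rot: [-0.002, 0.99, 0.144, 0.002]
contact_force: [-0.3, -0.3, -0.5]
gripper_width: 0.995
```

Emit:
jog_arm:
  plan:
    - {"x":0.8,"y":-0.87,"z":0,"wx":0,"wy":0,"wz":0.333}
    - {"x":0.8,"y":-0.87,"z":0,"wx":0,"wy":0,"wz":0.333}
    - {"x":0.8,"y":-0.87,"z":0,"wx":0,"wy":0,"wz":0.333}
    - {"x":0.8,"y":-0.87,"z":0,"wx":0,"wy":0,"wz":0.333}
    - {"x":0.8,"y":-0.87,"z":0,"wx":0,"wy":0,"wz":0.333}
    - {"x":0.8,"y":-0.87,"z":0,"wx":0,"wy":0,"wz":0.333}
    - {"x":0.8,"y":-0.87,"z":0,"wx":0,"wy":0,"wz":0.333}
    - {"x":0.8,"y":-0.87,"z":0,"wx":0,"wy":0,"wz":0.333}
    - {"x":0.8,"y":-0.87,"z":0,"wx":0,"wy":0,"wz":0.333}
    - {"x":0.8,"y":-0.87,"z":0,"wx":0,"wy":0,"wz":0.333}

```text
t: 3.6
eef_pos: [0.5057, -0.0045, 0.2341]
tool_rot: [-0.003, 0.928, -0.372, 0.001]
contact_force: [-0.2, 0.3, -0.8]
gripper_width: 0.998
```

```bash
python3 - <<'E'
from h import *
s=monitor.get_obs(); print(s["t"],s["eef_pos"],R.from_quat(np.roll(s["tool_rot"],-1)).as_matrix().round(3))
save("wrist","w2.png")
for t in("holder","jaw_grip","lever_plate","jaw_pointer","mark","hasp_knob","hasp_pin"):
    r=finder.place_of("wrist",t)
    print(t,[(np.round(x["location"]),round(x["confidence"],2)) for x in r[:2]])
p=[.5797,.0179,.2668]
for P in [(-64,-17,84.5),(-22,-90,84.5),(43,-22,33),(47,67,33),(0,14,46)]: print(P,W(p,P),proj("wrist",W(p,P)).round())
E
```

```text
3.6 [ 0.50574675 -0.00453801  0.23409703] [[ 0.723 -0.691  0.004]
 [-0.691 -0.723  0.004]
 [ 0.    -0.006 -1.   ]]
holder [(array([202., 128.]), 0.59)]
jaw_grip []
lever_plate [(array([173., 133.]), 0.66), (array([257.,  63.]), 0.5)]
jaw_pointer [(array([170.,  89.]), 0.67)]
mark [(array([132., 163.]), 0.88)]
hasp_knob [(array([258., 162.]), 0.65), (array([90., 79.]), 0.49)]
hasp_pin [(array([259.,  64.]), 0.68), (array([167.,  94.]), 0.37)]
(-64, -17, 84.5) [[ 0.52244633 -0.01537188  0.0845    ]] [[258. 159.]]
(-22, -90, 84.5) [[ 0.58220651 -0.07471597  0.0845    ]] [[261.  61.]]
(43, -22, 33) [[0.62697885 0.00801515 0.033     ]] [[172.  91.]]
(47, 67, 33) [[0.60737283 0.09492087 0.033     ]] [[133. 162.]]
(0, 14, 46) [[0.57600896 0.03140467 0.046     ]] [[190. 145.]]
```

View pics/w2.png

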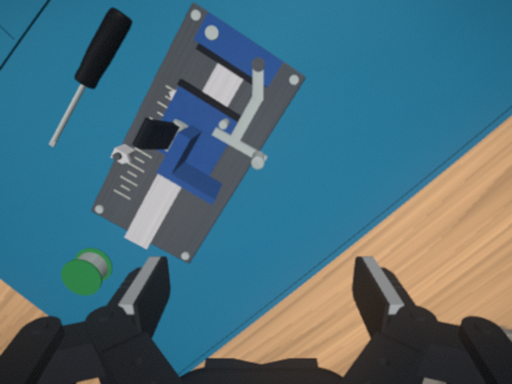

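The wrist view shows the strap hooked, knob at (258,160), stud (223,125), pointer (170,90), clip point (132,158). It agrees with the fit to about 3 px; refining once.

```bash
python3 - <<'E'
from h import *
o=[("wrist",(-62,-102,10),(293,79)),("wrist",(62,-102,10),(196,15)),("wrist",(62,152,10),(99,209)),("wrist",(-62,152,10),(185,256)),("wrist",(43,-22,33),(170,89)),("wrist",(-22,-90,84.5),(259,64))]
p,e=fit(o,[.58,.018,.267]); print(p); print(e.round(1))
s=monitor.get_obs(); M=R.from_quat(np.roll(s["tool_rot"],-1)).as_matrix()
c,sn=np.cos(p[2]),np.sin(p[2])
for u in[(132,163),(133,158)]:
  q=atz("wrist",u,.033);d=q[:2]-p[:2]; print("mark",c*d[0]+sn*d[1],-sn*d[0]+c*d[1])
k=atz("wrist",(258,160),.09); print("knob",k,W(p,(-64,-17,84.5)))
print((M.T@(W(p,(-64,-17,72))[0]-s["eef_pos"]))/.2)
E
```

```text
[0.5810458  0.02063262 0.25410681]
[[ 3.5  0.6]
 [-0.1 -2.3]
 [-1.4 -0.3]
 [ 0.7  1. ]
 [-0.1  2.6]
 [-1.  -0.6]]
mark 0.044188773956324465 0.06691884456852329
mark 0.04563120808244846 0.06124073376174438
knob [ 0.52266287 -0.01547366  0.09      ] [[ 0.52337443 -0.01190987  0.0845    ]]
[ 0.08947772 -0.03241219  0.81109158]
```

Emit:
jog_arm:
  plan:
    - {"x":0.095,"y":-0.025,"z":0.3,"wx":0,"wy":0,"wz":0}
    - {"x":0.095,"y":-0.025,"z":0.4,"wx":0,"wy":0,"wz":0}
    - {"x":0.095,"y":-0.025,"z":0.6,"wx":0,"wy":0,"wz":0}
    - {"x":0.095,"y":-0.025,"z":0.7,"wx":0,"wy":0,"wz":0}
    - {"x":0.095,"y":-0.025,"z":0.795,"wx":0,"wy":0,"wz":0}
    - {"x":0.095,"y":-0.025,"z":0.795,"wx":0,"wy":0,"wz":0}
    - {"x":0.095,"y":-0.025,"z":0.795,"wx":0,"wy":0,"wz":0}
  hand: 0.1
  grip_force: 20

```text
t: 4.58
eef_pos: [0.5227, -0.0138, 0.0748]
tool_rot: [-0.002, 0.929, -0.37, 0.0]
contact_force: [0.3, -0.1, 1.2]
gripper_width: 0.548
```

```bash
python3 - <<'E'
from h import *
s=monitor.get_obs(); print(s["t"],s["eef_pos"],s["contact_force"])
save("wrist","w3.png")
E
```

```text
4.5833 [ 0.52266063 -0.01382543  0.07478893] [ 0.29850381 -0.10012274  1.16251176]
```

View pics/w3.png

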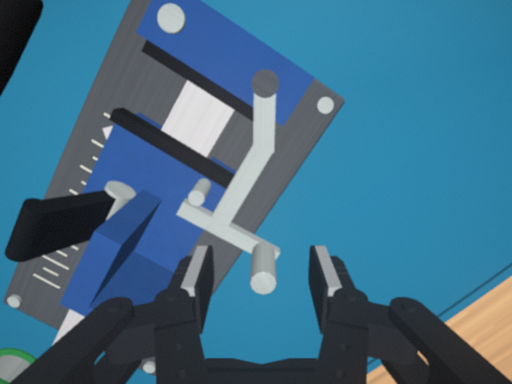

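The knob, at (264,270), sits between the pads. I will narrow the fingers to a loose cage and follow the arc around the pin.

Emit:
jog_arm:
  plan:
    - {"x":0,"y":0,"z":0,"wx":0,"wy":0,"wz":0}
    - {"x":0,"y":0,"z":0,"wx":0,"wy":0,"wz":0}
    - {"x":0,"y":0,"z":0,"wx":0,"wy":0,"wz":0}
    - {"x":0,"y":0,"z":0,"wx":0,"wy":0,"wz":0}
    - {"x":0,"y":0,"z":0,"wx":0,"wy":0,"wz":0}
  hand: -0.6
  grip_force: 20

```text
t: 5.05
eef_pos: [0.5239, -0.0137, 0.0765]
tool_rot: [-0.003, 0.929, -0.37, 0.002]
contact_force: [-0.8, -0.3, 0.4]
gripper_width: 0.203
```

Emit:
jog_arm:
  plan:
    - {"x":0.002,"y":0.044,"z":0,"wx":0,"wy":0,"wz":-0.033}
    - {"x":0.009,"y":0.087,"z":0,"wx":0,"wy":0,"wz":-0.067}
    - {"x":0.021,"y":0.13,"z":0,"wx":0,"wy":0,"wz":-0.1}
    - {"x":0.036,"y":0.171,"z":0,"wx":0,"wy":0,"wz":-0.133}
    - {"x":0.056,"y":0.21,"z":0,"wx":0,"wy":0,"wz":-0.167}
    - {"x":0.08,"y":0.247,"z":0,"wx":0,"wy":0,"wz":-0.2}
    - {"x":0.108,"y":0.281,"z":0,"wx":0,"wy":0,"wz":-0.233}
    - {"x":0.139,"y":0.312,"z":0,"wx":0,"wy":0,"wz":-0.267}
    - {"x":0.173,"y":0.34,"z":0,"wx":0,"wy":0,"wz":-0.3}
    - {"x":0.21,"y":0.364,"z":0,"wx":0,"wy":0,"wz":-0.333}
    - {"x":0.249,"y":0.384,"z":0,"wx":0,"wy":0,"wz":-0.367}
    - {"x":0.249,"y":0.384,"z":0,"wx":0,"wy":0,"wz":-0.367}

```text
t: 6.05
eef_pos: [0.5077, -0.1058, 0.076]
tool_rot: [-0.001, 0.98, 0.197, 0.003]
contact_force: [-0.4, -0.4, 0.8]
gripper_width: 0.199
```

```bash
python3 - <<'E'
from h import *
s=monitor.get_obs(); print(s["t"],s["eef_pos"],s["contact_force"],R.from_quat(np.roll(s["tool_rot"],-1)).as_matrix().round(3))
save("wrist","w4.png")
E
```

```text
6.05 [ 0.5076871  -0.10579184  0.07604241] [-0.36156726 -0.38429025  0.81726906] [[ 0.922  0.386  0.006]
 [ 0.386 -0.922  0.003]
 [ 0.007 -0.001 -1.   ]]
```

View pics/w4.png

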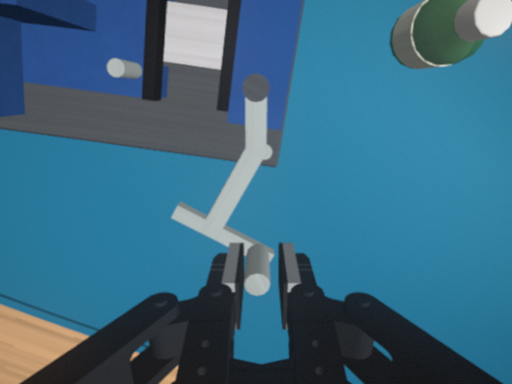

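Hasp is out at about 1.19 rad (knob held at (258,270), pin at (257,85)). Raising, then moving above the jaw and turning the tool to look toward -y.

Emit:
jog_arm:
  plan:
    - {"x":0,"y":0,"z":-0.2,"wx":0,"wy":0,"wz":0}
    - {"x":0,"y":0,"z":-0.4,"wx":0,"wy":0,"wz":0}
    - {"x":0,"y":0,"z":-0.6,"wx":0,"wy":0,"wz":0}
    - {"x":0,"y":0,"z":-0.65,"wx":0,"wy":0,"wz":0}
    - {"x":0.1,"y":-0.08,"z":-0.65,"wx":0,"wy":0,"wz":0.035}
    - {"x":0.2,"y":-0.16,"z":-0.65,"wx":0,"wy":0,"wz":0.07}
    - {"x":0.3,"y":-0.24,"z":-0.65,"wx":0,"wy":0,"wz":0.11}
    - {"x":0.4,"y":-0.32,"z":-0.65,"wx":0,"wy":0,"wz":0.15}
    - {"x":0.5,"y":-0.4,"z":-0.65,"wx":0,"wy":0,"wz":0.19}
    - {"x":0.612,"y":-0.472,"z":-0.65,"wx":0,"wy":0,"wz":0.23}
    - {"x":0.612,"y":-0.472,"z":-0.65,"wx":0,"wy":0,"wz":0.272}
    - {"x":0.612,"y":-0.472,"z":-0.65,"wx":0,"wy":0,"wz":0.272}

```text
t: 7.1
eef_pos: [0.5838, 0.0318, 0.2068]
tool_rot: [-0.003, 0.973, -0.231, 0.002]
contact_force: [-0.7, -0.7, -0.6]
gripper_width: 0.201
```

Emit:
jog_arm:
  plan:
    - {"x":0,"y":0,"z":0,"wx":0,"wy":0,"wz":0.271}
    - {"x":0,"y":0,"z":0,"wx":0,"wy":0,"wz":0.271}
    - {"x":0,"y":0,"z":0,"wx":0,"wy":0,"wz":0.271}
    - {"x":0,"y":0,"z":0,"wx":0,"wy":0,"wz":0.271}
    - {"x":0,"y":0,"z":0,"wx":0,"wy":0,"wz":0.271}
    - {"x":0,"y":0,"z":0,"wx":0,"wy":0,"wz":0.271}
    - {"x":0,"y":0,"z":0,"wx":0,"wy":0,"wz":0.271}
    - {"x":0,"y":0,"z":0,"wx":0,"wy":0,"wz":0.271}
    - {"x":0,"y":0,"z":0,"wx":0,"wy":0,"wz":0.271}
  hand: 1

```text
t: 7.85
eef_pos: [0.5832, 0.0311, 0.207]
tool_rot: [-0.003, 0.79, -0.614, 0.001]
contact_force: [-0.9, 0.1, -0.2]
gripper_width: 1.0
```

```bash
python3 - <<'E'
from h import *
s=monitor.get_obs(); print(s["t"],s["eef_pos"],s["contact_force"],s["gripper_width"],s["q"],R.from_quat(np.roll(s["tool_rot"],-1)).as_matrix().round(3))
save("wrist","w5.png"); save("top","b5.png")
for t in("jaw_grip","lever_plate","squeeze","jaw_pointer","mark","hasp_knob","hasp_pin"):
    r=finder.place_of("wrist",t)
    print(t,[(np.round(x["location"],1),round(x["confidence"],2)) for x in r[:2]])
p=[.5804,.0193,.262]
for P in [(43,-22,33),(47,67,33),(-6,35,102),(-6,-7,102),(6,35,102),(-51,35,102),(-22,-27,68),(-22,-90,84.5)]: print(P,W(p,P),proj("wrist",W(p,P)).round())
E
```

```text
7.85 [0.5832023  0.03105397 0.20695608] [-0.89577701  0.0887276  -0.18035506] 0.999533147468336 [-0.35151826  0.35303544  0.24463702  1.82297461 -0.10530475  0.97121252
 -2.9542097 ] [[ 0.247 -0.969  0.006]
 [-0.969 -0.247  0.004]
 [-0.002 -0.007 -1.   ]]
jaw_grip [(array([270.9, 179.1]), 0.65), (array([297.7,  63.3]), 0.35)]
lever_plate []
squeeze [(array([261.6, 186.5]), 0.64), (array([222.3, 139. ]), 0.6)]
jaw_pointer [(array([223. , 139.6]), 0.76)]
mark [(array([219.6, 223.4]), 0.77)]
hasp_knob [(array([409.3,  44.8]), 0.86), (array([147.5, 172.8]), 0.59)]
hasp_pin [(array([295.9,  65.2]), 0.6)]
(43, -22, 33) [[0.62763086 0.00918833 0.033     ]] [[225. 140.]]
(47, 67, 33) [[0.60844221 0.09618715 0.033     ]] [[225. 223.]]
(-6, 35, 102) [[0.56553931 0.05155151 0.102     ]] [[278. 221.]]
(-6, -7, 102) [[0.57641785 0.01098481 0.102     ]] [[278. 172.]]
(6, 35, 102) [[0.57712979 0.05465966 0.102     ]] [[263. 221.]]
(-51, 35, 102) [[0.52207498 0.03989593 0.102     ]] [[332. 221.]]
(-22, -27, 68) [[ 0.56614412 -0.01247688  0.068     ]] [[295. 140.]]
(-22, -90, 84.5) [[ 0.58246193 -0.07332693  0.0845    ]] [[299.  61.]]
```

View pics/w5.png

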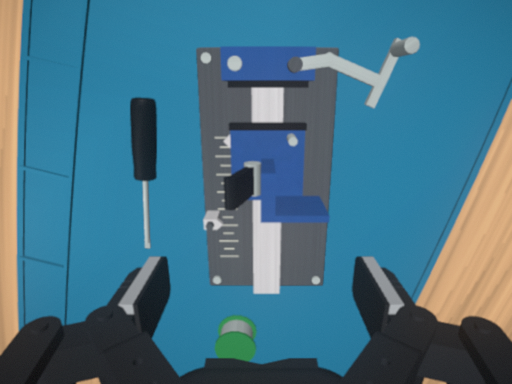

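The tool is over the jaw, hasp well out (knob at (408,45)), lever open at (240,187), clip point at (219,220). Joint 7 is at its limit though, so I'll flip the tool half a turn. First I refit from this view.

```bash
python3 - <<'E'
from h import *
im=cv2.imread("pics/w5.png")
o=[("wrist",(-70,-110,10),(338,48)),("wrist",(70,-110,10),(196,48)),("wrist",(70,160,10),(209.5,286.5)),("wrist",(-70,160,10),(325,286)),("wrist",(43,-22,33),(223,139.6)),("wrist",(-22,-90,84.5),(296,65.2)),("wrist",(-51,35,102),(328,221)),("wrist",(-6,35,102),(276,221))]
p,e=fit(o,[.58,.018,.267]); print(p); print(e.round(1))
def hf(q): d=q[:2]-p[:2]; c,s=np.cos(p[2]),np.sin(p[2]); return np.round([1e3*(c*d[0]+s*d[1]),1e3*(-s*d[0]+c*d[1])],1)
print("ptr",hf(atz("wrist",(223,139.6),.033)),"mark",hf(atz("wrist",(219.6,223.4),.033)))
b=im[125:235,190:260]; cv2.imwrite("pics/c5.png",cv2.resize(b,None,fx=5,fy=5,interpolation=cv2.INTER_CUBIC))
E
```

```text
[0.58229241 0.02133702 0.26075631]
[[ 0.9 -1.5]
 [-1.4 -0.5]
 [ 0.6 -0.3]
 [-1.2  0.1]
 [ 0.1  1.6]
 [ 0.3 -2.2]
 [ 1.2  1.6]
 [-0.9  1.8]]
ptr [ 43.  -23.5] mark [50.6 65.6]
```

View pics/c5.png

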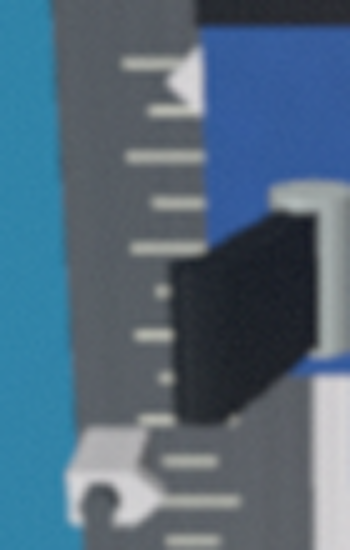

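Emit:
jog_arm:
  plan:
    - {"x":0,"y":0,"z":0,"wx":0,"wy":0,"wz":-0.45}
    - {"x":0,"y":0,"z":0,"wx":0,"wy":0,"wz":-0.45}
    - {"x":0,"y":0,"z":0,"wx":0,"wy":0,"wz":-0.45}
    - {"x":0,"y":0,"z":0,"wx":0,"wy":0,"wz":-0.45}
    - {"x":0,"y":0,"z":0,"wx":0,"wy":0,"wz":-0.45}
    - {"x":0,"y":0,"z":0,"wx":0,"wy":0,"wz":-0.45}
    - {"x":0,"y":0,"z":0,"wx":0,"wy":0,"wz":-0.45}
    - {"x":0,"y":0,"z":0,"wx":0,"wy":0,"wz":-0.45}
    - {"x":0,"y":0,"z":0,"wx":0,"wy":0,"wz":-0.45}
    - {"x":0,"y":0,"z":0,"wx":0,"wy":0,"wz":-0.45}
    - {"x":0,"y":0,"z":0,"wx":0,"wy":0,"wz":-0.45}
    - {"x":0,"y":0,"z":0,"wx":0,"wy":0,"wz":-0.45}

```text
t: 9.3
eef_pos: [0.5837, 0.0306, 0.2066]
tool_rot: [-0.003, 0.999, 0.051, 0.003]
contact_force: [0.6, -0.6, -0.1]
gripper_width: 0.997
```

Emit:
jog_arm:
  plan:
    - {"x":0,"y":0,"z":0,"wx":0,"wy":0,"wz":-0.45}
    - {"x":0,"y":0,"z":0,"wx":0,"wy":0,"wz":-0.45}
    - {"x":0,"y":0,"z":0,"wx":0,"wy":0,"wz":-0.45}
    - {"x":0,"y":0,"z":0,"wx":0,"wy":0,"wz":-0.45}
    - {"x":0,"y":0,"z":0,"wx":0,"wy":0,"wz":-0.45}
    - {"x":0,"y":0,"z":0,"wx":0,"wy":0,"wz":-0.45}
    - {"x":0,"y":0,"z":0,"wx":0,"wy":0,"wz":-0.45}
    - {"x":0,"y":0,"z":0,"wx":0,"wy":0,"wz":-0.45}
    - {"x":0,"y":0,"z":0,"wx":0,"wy":0,"wz":-0.45}
    - {"x":0,"y":0,"z":0,"wx":0,"wy":0,"wz":-0.45}
    - {"x":0,"y":0,"z":0,"wx":0,"wy":0,"wz":-0.45}
    - {"x":0,"y":0,"z":0,"wx":0,"wy":0,"wz":-0.45}

```text
t: 10.3
eef_pos: [0.5837, 0.03, 0.2066]
tool_rot: [-0.0, 0.725, 0.689, 0.004]
contact_force: [0.3, 0.4, 0.8]
gripper_width: 1.006
```

```bash
python3 - <<'E'
from h import *
s=monitor.get_obs();M=R.from_quat(np.roll(s["tool_rot"],-1)).as_matrix(); print(s["t"],s["eef_pos"],s["q"],M.round(3),np.degrees(np.arctan2(M[1,0],M[0,0])))
for n in ("wrist","scene","top"):
  cams.read_camera(n)
  for t in("jaw_grip","lever_plate","jaw_pointer","mark"):
    r=finder.place_of(n,t)
    print(n,t,[(np.round(x["location"],1),round(x["confidence"],2)) for x in r[:2]])
E
```

```text
10.3 [0.5836923  0.02995211 0.20661973] [ 0.10058257  0.37162929 -0.32403245  1.79032826  0.1324851   0.9947633
 -0.32437056] [[ 0.05   0.999  0.005]
 [ 0.999 -0.05   0.006]
 [ 0.006  0.005 -1.   ]] 87.13890852409894
wrist jaw_grip [(array([256.8, 173.4]), 0.89)]
wrist lever_plate [(array([269.4, 172.1]), 0.86)]
wrist jaw_pointer [(array([304.2, 189.5]), 0.9)]
wrist mark [(array([282.4, 106.6]), 0.48), (array([315.1, 301.7]), 0.45)]
scene jaw_grip [(array([255.8, 201.8]), 0.68)]
scene lever_plate [(array([258.9, 197.9]), 0.44)]
scene jaw_pointer [(array([257.7, 217.9]), 0.73), (array([290.5, 204.6]), 0.41)]
scene mark [(array([290.6, 205.8]), 0.6), (array([259.1, 201.9]), 0.43)]
top jaw_grip []
top lever_plate []
top jaw_pointer []
top mark []
```

Crop: the pointer tip is at about (223,141) and the clip point at (223,225) in the full picture. Now correct the yaw and measure again.

Emit:
jog_arm:
  plan:
    - {"x":0,"y":0.008,"z":0.2,"wx":0,"wy":0,"wz":-0.099}
    - {"x":0,"y":0.008,"z":0.2,"wx":0,"wy":0,"wz":-0.099}
    - {"x":0,"y":0.008,"z":0.2,"wx":0,"wy":0,"wz":-0.099}
    - {"x":0,"y":0.008,"z":0.2,"wx":0,"wy":0,"wz":-0.099}
    - {"x":0,"y":0.008,"z":0.2,"wx":0,"wy":0,"wz":-0.099}

```text
t: 11.47
eef_pos: [0.5856, 0.0308, 0.1667]
tool_rot: [0.0, 0.612, 0.791, 0.004]
contact_force: [0.9, -0.9, -0.1]
gripper_width: 1.0
```

```bash
python3 - <<'E'
from h import *
p=[.5815,.0205,.261]
s=monitor.get_obs();M=R.from_quat(np.roll(s["tool_rot"],-1)).as_matrix(); print(s["t"],s["eef_pos"],s["q"][6],M.round(3),np.degrees(np.arctan2(M[1,0],M[0,0])))
def hf(q): d=q[:2]-p[:2]; c,s=np.cos(p[2]),np.sin(p[2]); return np.round([1e3*(c*d[0]+s*d[1]),1e3*(-s*d[0]+c*d[1])],1)
save("wrist","w6.png")
for t in("jaw_grip","lever_plate","squeeze","jaw_pointer","mark"):
    r=finder.place_of("wrist",t)
    z={"jaw_grip":.046,"lever_plate":.056,"squeeze":.082}.get(t,.033)
    print(t,[(np.round(x["location"],1),round(x["confidence"],2),hf(atz("wrist",x["location"],z))) for x in r[:2]])
for t in("jaw_pointer","mark"):
    pass
print("scene", hf(atz("scene",(257.7,217.9),.033)),hf(atz("scene",(290.6,205.8),.033)))
print("tool at",hf(s["eef_pos"]))
E
```

```text
11.4667 [0.58563737 0.03081792 0.16666927] -0.06762296733779911 [[-0.25   0.968  0.006]
 [ 0.968  0.25   0.006]
 [ 0.004  0.007 -1.   ]] 104.49955463732992
jaw_grip [(array([253.3, 183.3]), 0.85, array([ 2.7, 13.3]))]
lever_plate [(array([264.9, 187.8]), 0.62, array([12.3, 12.2]))]
squeeze [(array([257.4, 199.2]), 0.88, array([ 6.2, 11.3]))]
jaw_pointer [(array([298.4, 214.3]), 0.83, array([ 43.6, -20.5]))]
mark [(array([306.7, 118.8]), 0.76, array([47.9, 65.7]))]
scene [ 33.1 -19.3] [51.  64.8]
tool at [6.7 8.9]
```

View pics/w6.png

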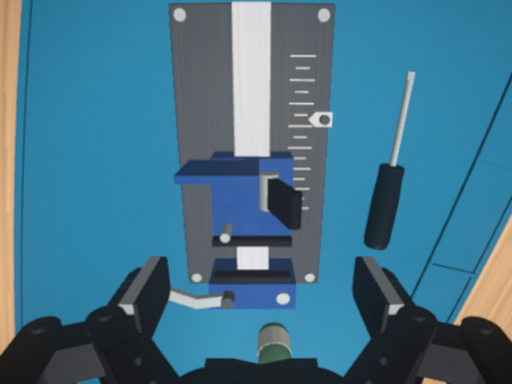

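The jaw is straight under the tool, mark point at (310,119), travel needed about 87 mm. Descend.

Emit:
jog_arm:
  plan:
    - {"x":-0.003,"y":0,"z":0.15,"wx":0,"wy":0,"wz":0}
    - {"x":-0.003,"y":0,"z":0.25,"wx":0,"wy":0,"wz":0}
    - {"x":-0.003,"y":0,"z":0.35,"wx":0,"wy":0,"wz":0}
    - {"x":-0.003,"y":0,"z":0.45,"wx":0,"wy":0,"wz":0}
    - {"x":-0.003,"y":0,"z":0.508,"wx":0,"wy":0,"wz":0}
    - {"x":-0.003,"y":0,"z":0.508,"wx":0,"wy":0,"wz":0}
    - {"x":-0.003,"y":0,"z":0.508,"wx":0,"wy":0,"wz":0}

```text
t: 12.35
eef_pos: [0.5863, 0.031, 0.0653]
tool_rot: [0.0, 0.612, 0.791, 0.004]
contact_force: [0.2, 0.4, 0.9]
gripper_width: 0.996
```

Emit:
jog_arm:
  plan:
    - {"x":0.04,"y":0,"z":0,"wx":0,"wy":0,"wz":0}
    - {"x":0.08,"y":0,"z":0,"wx":0,"wy":0,"wz":0}
    - {"x":0.12,"y":0,"z":0,"wx":0,"wy":0,"wz":0}
    - {"x":0.16,"y":0,"z":0,"wx":0,"wy":0,"wz":0}
    - {"x":0.2,"y":0,"z":0,"wx":0,"wy":0,"wz":0}
    - {"x":0.24,"y":0,"z":0,"wx":0,"wy":0,"wz":0}
    - {"x":0.28,"y":0,"z":0,"wx":0,"wy":0,"wz":0}
    - {"x":0.32,"y":0,"z":0,"wx":0,"wy":0,"wz":0}
    - {"x":0.36,"y":0,"z":0,"wx":0,"wy":0,"wz":0}
    - {"x":0.4,"y":0,"z":0,"wx":0,"wy":0,"wz":0}
    - {"x":0.44,"y":0,"z":0,"wx":0,"wy":0,"wz":0}
    - {"x":0.44,"y":0,"z":0,"wx":0,"wy":0,"wz":0}

```text
t: 13.35
eef_pos: [0.5639, 0.1183, 0.0658]
tool_rot: [0.0, 0.611, 0.792, 0.004]
contact_force: [3.6, -3.0, 0.8]
gripper_width: 1.001
```

```bash
cat > m.py <<'E'
from h import *
import sys
p=[.5815,.0205,.261]
s=monitor.get_obs();M=R.from_quat(np.roll(s["tool_rot"],-1)).as_matrix()
def hf(q): d=q[:2]-p[:2]; c,s=np.cos(p[2]),np.sin(p[2]); return np.round([1e3*(c*d[0]+s*d[1]),1e3*(-s*d[0]+c*d[1])],1)
print(s["t"],s["eef_pos"],s["contact_force"],s["gripper_width"],np.degrees(np.arctan2(M[1,0],M[0,0])),"tool at",hf(s["eef_pos"]))
a=save("scene","s%s.png"%sys.argv[1]); b=save("wrist","v%s.png"%sys.argv[1])
for n in("scene","wrist"):
  for t in("jaw_pointer","mark","lever_plate","squeeze","hasp_knob"):
    z={"lever_plate":.056,"squeeze":.082,"hasp_knob":.0845}.get(t,.033)
    print(n,t,[(np.round(x["location"],1),round(x["confidence"],2),hf(atz(n,x["location"],z))) for x in finder.place_of(n,t)[:2]])
z=cv2.resize(a[165:245,210:320],None,fx=4.5,fy=4.5,interpolation=cv2.INTER_CUBIC)
w=cv2.resize(b,(300,225)); cv2.imwrite("pics/z%s.png"%sys.argv[1],np.hstack([z,np.vstack([w,np.zeros((z.shape[0]-225,300,3),np.uint8)])])[:,:,::-1])
E
python3 m.py 7
```

```text
13.35 [0.56386922 0.11833632 0.06580711] [ 3.60418479 -3.03305223  0.84180106] 1.0012460598597495 104.72921036952982 tool at [ 8.2 99.1]
scene jaw_pointer [(array([283.5, 204.5]), 0.57, array([36.8, 56.9]))]
scene mark [(array([291.3, 203.3]), 0.65, array([45.5, 73. ]))]
scene lever_plate [(array([286.9, 187.1]), 0.5, array([17. , 87.6]))]
scene squeeze [(array([286.7, 171.2]), 0.77, array([ -2.1, 105.6]))]
scene hasp_knob [(array([184.4, 184.2]), 0.79, array([-114.2,  -98.8]))]
wrist jaw_pointer []
wrist mark [(array([322.7, 276. ]), 0.79, array([48. , 65.1]))]
wrist lever_plate [(array([271.9, 264.3]), 0.97, array([15. , 87.4]))]
wrist squeeze [(array([258.3, 293.2]), 0.71, array([ 7.7, 87.5]))]
wrist hasp_knob [(array([416.1, 298.6]), 0.39, array([80.8, 84.8]))]
```

View pics/z7.png

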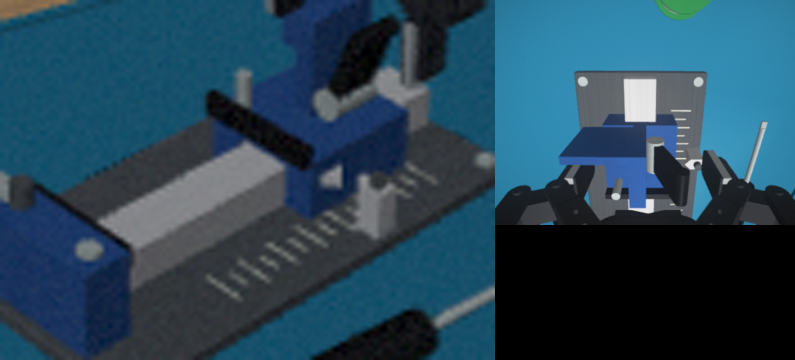

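The pull is holding at about 80 mm travel. The pointer shows at (283,204) and the clip at (291,203) in the scene view, lever still open. Estimating the remainder from the model.

```bash
python3 - <<'E'
from h import *
p=[.5815,.0205,.261]
for T in(0,70,75,80,85,90): print(T,proj("scene",W(p,(43,-22+T,33)))[0].round(1), proj("wrist",W(p,(14,10+T,56)))[0].round(1),proj("wrist",W(p,(-51,35+T,102)))[0].round(1),proj("wrist",W(p,(-6,29+T,102)))[0].round(1))
for y in(62,66,70): print(y,proj("scene",W(p,(47,y,33)))[0].round(1),proj("wrist",W(p,(47,y,33)))[0].round(1))
# wrist edges of wing: blue rows profile at several columns; zoomed crop
b=cv2.imread("pics/v7.png"); h=cv2.cvtColor(b,cv2.COLOR_BGR2HSV)
for c in(130,150,170,190,210): 
    col=b[200:300,c].astype(int); print(c,[tuple(int(v) for v in x) for x in col[::8]])
cv2.imwrite("pics/c7.png",cv2.resize(b[200:384,90:400],None,fx=2.5,fy=2.5,interpolation=cv2.INTER_CUBIC))
E
```

```text
0 [260.  220.5] [269.4 373.4] [133.2 413.9] [230.2 423.5]
70 [282.8 207.3] [269.9 276.2] [106.5 286.2] [223.  299.3]
75 [284.3 206.4] [270.  268.2] [104.4 275. ] [222.4 288.4]
80 [285.9 205.5] [270. 260.] [102.2 263.6] [221.7 277.2]
85 [287.4 204.6] [270.  251.7] [ 99.9 251.7] [221.1 265.6]
90 [288.9 203.7] [270.1 243.1] [ 97.6 239.6] [220.5 253.8]
62 [288.4 205.5] [320.8 280.2]
66 [289.6 204.8] [321.2 274.7]
70 [290.9 204.1] [321.5 269.2]
130 [(178, 140, 50), (179, 140, 51), (180, 142, 53), (178, 139, 50), (179, 139, 49), (153, 118, 44), (89, 56, 30), (86, 53, 27), (86, 54, 28), (166, 97, 55), (159, 94, 53), (100, 96, 92), (101, 98, 93)]
150 [(111, 103, 98), (110, 104, 97), (104, 92, 83), (87, 55, 31), (86, 52, 29), (87, 54, 29), (85, 52, 29), (88, 54, 29), (88, 54, 33), (167, 96, 54), (163, 96, 55), (42, 33, 32), (40, 32, 30)]
170 [(108, 103, 97), (108, 104, 98), (98, 82, 72), (85, 52, 30), (84, 52, 30), (85, 51, 30), (86, 54, 30), (86, 52, 29), (84, 51, 29), (168, 98, 57), (166, 96, 57), (73, 66, 63), (98, 91, 87)]
190 [(100, 88, 81), (86, 53, 35), (144, 84, 51), (85, 53, 35), (85, 53, 36), (85, 51, 31), (87, 52, 32), (87, 53, 32), (86, 51, 30), (169, 97, 55), (168, 97, 55), (167, 96, 53), (165, 98, 59)]
210 [(89, 60, 44), (90, 60, 43), (148, 89, 55), (88, 55, 39), (85, 52, 34), (87, 53, 35), (88, 53, 33), (87, 52, 32), (88, 52, 29), (175, 101, 55), (174, 101, 56), (172, 100, 56), (173, 101, 57)]
```

View pics/c7.png

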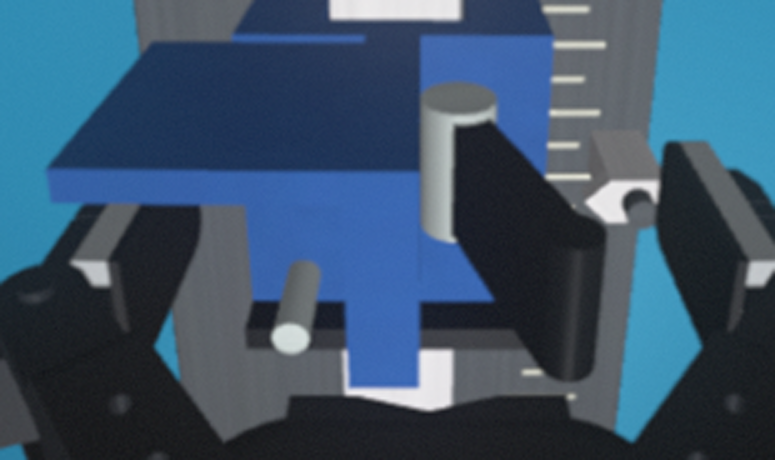

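The wing's top edge is at crop rows 168–203 and the clip point at (585,203). That gives a travel of 78–81 mm and about 8 mm still to go. The open lever hides the pointer, so I'll sweep slowly across the mark and come back to the best estimate.

Emit:
jog_arm:
  plan:
    - {"x":0.005,"y":-0.006,"z":0,"wx":0,"wy":0,"wz":0}
    - {"x":0.01,"y":-0.006,"z":0,"wx":0,"wy":0,"wz":0}
    - {"x":0.015,"y":-0.006,"z":0,"wx":0,"wy":0,"wz":0}
    - {"x":0.02,"y":-0.006,"z":0,"wx":0,"wy":0,"wz":0}
    - {"x":0.025,"y":-0.006,"z":0,"wx":0,"wy":0,"wz":0}
    - {"x":0.03,"y":-0.006,"z":0,"wx":0,"wy":0,"wz":0}
    - {"x":0.035,"y":-0.006,"z":0,"wx":0,"wy":0,"wz":0}
    - {"x":0.04,"y":-0.006,"z":0,"wx":0,"wy":0,"wz":0}
    - {"x":0.045,"y":-0.006,"z":0,"wx":0,"wy":0,"wz":0}
    - {"x":0.05,"y":-0.006,"z":0,"wx":0,"wy":0,"wz":0}
    - {"x":0.055,"y":-0.006,"z":0,"wx":0,"wy":0,"wz":0}
    - {"x":0.06,"y":-0.006,"z":0,"wx":0,"wy":0,"wz":0}

```text
t: 14.95
eef_pos: [0.5604, 0.1255, 0.0655]
tool_rot: [0.001, 0.612, 0.791, 0.003]
contact_force: [4.3, -4.8, 0.6]
gripper_width: 0.999
```

Emit:
jog_arm:
  plan:
    - {"x":-0.01,"y":0,"z":0,"wx":0,"wy":0,"wz":0}
    - {"x":-0.02,"y":0,"z":0,"wx":0,"wy":0,"wz":0}
    - {"x":-0.02,"y":0,"z":0,"wx":0,"wy":0,"wz":0}
    - {"x":-0.02,"y":0,"z":0,"wx":0,"wy":0,"wz":0}

```text
t: 15.28
eef_pos: [0.5616, 0.1203, 0.0654]
tool_rot: [0.001, 0.613, 0.79, 0.003]
contact_force: [3.9, -4.6, 1.7]
gripper_width: 1.003
```

```bash
python3 m.py 8
```

```text
15.2833 [0.56157695 0.12026716 0.06537579] [ 3.87726737 -4.56244543  1.66494394] 1.00286727960662 104.4027184585148 tool at [  6.5 101.5]
scene jaw_pointer [(array([285.9, 201. ]), 0.91, array([31.1, 70.7]))]
scene mark [(array([293. , 202.3]), 0.6, array([45.5, 78.6])), (array([187.1, 184.5]), 0.21, array([-174.9,  -49.7]))]
scene lever_plate [(array([304.5, 245.6]), 0.65, array([180.5, -36.9])), (array([287.4, 185.9]), 0.6, array([14.4, 92. ]))]
scene squeeze [(array([285.4, 175. ]), 0.64, array([ 7.1, 91.5]))]
scene hasp_knob [(array([184.8, 184.2]), 0.72, array([-113.6,  -98.2])), (array([287.2, 204.1]), 0.32, array([89.7,  9.3]))]
wrist jaw_pointer []
wrist mark [(array([326.3, 282.1]), 0.93, array([49. , 66.2]))]
wrist lever_plate [(array([271.9, 263.4]), 0.58, array([13.6, 93.7]))]
wrist squeeze [(array([261. , 290.5]), 0.66, array([ 7.5, 94.9]))]
wrist hasp_knob []
```

Emit:
jog_arm:
  plan:
    - {"x":0.015,"y":0,"z":0,"wx":0,"wy":0,"wz":0}
    - {"x":0.025,"y":0,"z":0,"wx":0,"wy":0,"wz":0}
    - {"x":0.025,"y":0,"z":0,"wx":0,"wy":0,"wz":0}
    - {"x":0.025,"y":0,"z":0,"wx":0,"wy":0,"wz":0}
    - {"x":0.025,"y":0,"z":0,"wx":0,"wy":0,"wz":0}
    - {"x":0.025,"y":0,"z":0,"wx":0,"wy":0,"wz":0}
    - {"x":0.025,"y":0,"z":0,"wx":0,"wy":0,"wz":0}

```text
t: 16.47
eef_pos: [0.5605, 0.1243, 0.0654]
tool_rot: [0.001, 0.613, 0.79, 0.003]
contact_force: [2.7, -4.7, 1.6]
gripper_width: 1.004
```

```bash
python3 m.py 9
```

```text
16.4667 [0.56052229 0.12433223 0.06538838] [ 2.69420292 -4.71904498  1.61975203] 1.0037914576202334 104.36325287122962 tool at [  6.5 105.7]
scene jaw_pointer [(array([193.8, 259.9]), 0.7, array([  45.8, -202.2])), (array([287.8, 203. ]), 0.63, array([39.4, 68.1]))]
scene mark [(array([288.4, 203.7]), 0.58, array([42.2, 67.1]))]
scene lever_plate [(array([286.1, 184.2]), 0.74, array([ 7.5, 95. ])), (array([253.2, 220.9]), 0.57, array([ 56. , -54.6]))]
scene squeeze [(array([288.3, 174.8]), 0.62, array([11. , 96.9]))]
scene hasp_knob [(array([186.2, 183.6]), 0.7, array([-113.4,  -94.5]))]
wrist jaw_pointer []
wrist mark [(array([325.2, 286.5]), 0.58, array([48.5, 66.9]))]
wrist lever_plate [(array([272.3, 261.6]), 0.79, array([13.8, 98.8]))]
wrist squeeze [(array([261. , 292.8]), 0.96, array([ 7.6, 97.7]))]
wrist hasp_knob []
```

Pointer within about 1 mm of the mark by kinematics and wrist view, lever open, and it has been held for over 0.5 s. Closing the fingers now.

Emit:
jog_arm:
  plan:
    - {"x":0.008,"y":0,"z":0,"wx":0,"wy":0,"wz":0}
    - {"x":0.008,"y":0,"z":0,"wx":0,"wy":0,"wz":0}
    - {"x":0.008,"y":0,"z":0,"wx":0,"wy":0,"wz":0}
    - {"x":0.008,"y":0,"z":0,"wx":0,"wy":0,"wz":0}

```text
t: 17.4
eef_pos: [0.5604, 0.1248, 0.0654]
tool_rot: [0.002, 0.614, 0.79, 0.002]
contact_force: [3.2, -4.5, 2.6]
gripper_width: 1.002
```

Emit:
jog_arm:
  plan:
    - {"x":0.004,"y":0,"z":0,"wx":0,"wy":0,"wz":0}
    - {"x":0.004,"y":0,"z":0,"wx":0,"wy":0,"wz":0}
    - {"x":0.004,"y":0,"z":0,"wx":0,"wy":0,"wz":0}
    - {"x":0.004,"y":0,"z":0,"wx":0,"wy":0,"wz":0}
    - {"x":0.004,"y":0,"z":0,"wx":0,"wy":0,"wz":0}
    - {"x":0.004,"y":0,"z":0,"wx":0,"wy":0,"wz":0}
    - {"x":0.004,"y":0,"z":0,"wx":0,"wy":0,"wz":0}
    - {"x":0.004,"y":0,"z":0,"wx":0,"wy":0,"wz":0}
    - {"x":0.004,"y":0,"z":0,"wx":0,"wy":0,"wz":0}
    - {"x":0.004,"y":0,"z":0,"wx":0,"wy":0,"wz":0}
    - {"x":0.004,"y":0,"z":0,"wx":0,"wy":0,"wz":0}
    - {"x":0.004,"y":0,"z":0,"wx":0,"wy":0,"wz":0}
  hand: -1
  grip_force: 40

```text
t: 18.4
eef_pos: [0.5603, 0.1246, 0.0655]
tool_rot: [0.002, 0.614, 0.789, 0.002]
contact_force: [1.4, -4.4, 3.7]
gripper_width: 0.27
```

```bash
python3 m.py 10; python3 - <<'E'
import cv2,numpy as np
b=cv2.imread("pics/v10.png"); s=cv2.imread("pics/s10.png")
w=cv2.resize(b[220:384,180:400],None,fx=2.5,fy=2.5,interpolation=cv2.INTER_CUBIC)
z=cv2.resize(s[170:230,250:310],(240,240),interpolation=cv2.INTER_CUBIC)
z=np.vstack([z,np.zeros((w.shape[0]-240,240,3),np.uint8)]); cv2.imwrite("pics/y10.png",np.hstack([w,z]))
E
```

```text
18.4 [0.56032327 0.12463059 0.06551499] [ 1.43083989 -4.35210981  3.66050756] 0.27004863950894586 104.2664060655753 tool at [  6.4 106.1]
scene jaw_pointer [(array([287.5, 203.8]), 0.68, array([41. , 65.4]))]
scene mark [(array([291. , 203.3]), 0.58, array([45.1, 72.5]))]
scene lever_plate [(array([289.5, 185.1]), 0.6, array([15.4, 98. ]))]
scene squeeze [(array([287.2, 175.6]), 0.87, array([11.6, 92.7])), (array([191.2, 261.2]), 0.18, array([  91. , -239.3]))]
scene hasp_knob [(array([288.4, 173.7]), 0.74, array([10.6, 97.5])), (array([185.2, 184.9]), 0.68, array([-110.7,  -99.2]))]
wrist jaw_pointer []
wrist mark [(array([419.1, 305.8]), 0.7, array([112.1,  50.2])), (array([323.9, 285.3]), 0.64, array([47.5, 68. ]))]
wrist lever_plate [(array([273. , 261.7]), 0.93, array([14.1, 99. ]))]
wrist squeeze [(array([263.3, 291.3]), 0.69, array([ 8.5, 98.7]))]
wrist hasp_knob []
```

View pics/y10.png

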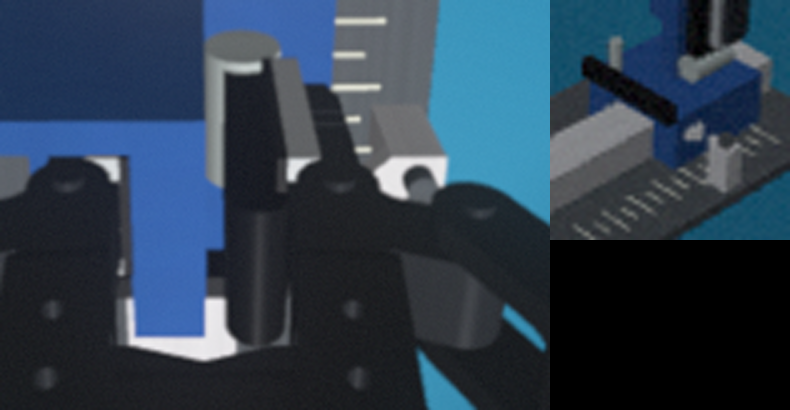

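The lever is shut (pads about 23 mm apart) and gripping. The wrist view shows the clip at (410,165), but the finger hides the pointer. The scene crop shows the pointer at (693,131) right beside the clip at (723,141). I'm out of pictures, so I'll do a numeric check of needed travel against actual travel.

```bash
cat > d.py <<'E'
from h import *
p=[.5815,.0205,.261]
# actual travel by tracking pointer patch in scene
a=cv2.imread("pics/a1.png").astype(np.float32); s=cv2.imread("pics/s10.png").astype(np.float32)
def up(i): return cv2.resize(i,None,fx=8,fy=8,interpolation=cv2.INTER_CUBIC)
def track(src,dst,u,g,h=(6,4)):
    c=np.round(u).astype(int); q=up(src[c[1]-h[1]:c[1]+h[1],c[0]-h[0]:c[0]+h[0]])
    g=np.round(g).astype(int); S=up(dst[g[1]-14:g[1]+14,g[0]-16:g[0]+16])
    r=cv2.matchTemplate(S,q,cv2.TM_CCOEFF_NORMED); _,v,_,l=cv2.minMaxLoc(r)
    return np.array(l)/8+np.array([g[0]-16,g[1]-14])-(c-np.array(h)),v
u0=(257.7,217.7)
for hh in((5,4),(6,5),(8,5)):
  d,v=track(a,s,u0,(287,203.5),hh); 
  base=proj("scene",W(p,(43,-22,33)))[0]
  ts=np.arange(70,110,.1); P=proj("scene",W(p,[(43,-22+t,33) for t in ts]))-base
  i=np.argmin(((P-d)**2).sum(1)); print("track",d,v,"T",ts[i],"resid",(P[i]-d).round(2))
for n in("w5","w6"):
  im=cv2.imread("pics/%s.png"%n); h=cv2.cvtColor(im,cv2.COLOR_BGR2HSV)
  for nm,c in (dict(ptr=(223,141),mark=(220,223)) if n=="w5" else dict(ptr=(298,213),mark=(310,119))).items():
    y0,x0=c[1]-10,c[0]-14; g=im[y0:y0+20,x0:x0+28].min(2)
    print(n,nm,"x0",x0,"y0",y0); print("\n".join(" ".join("%3d"%v for v in r) for r in g))
E
python3 d.py
```

```text
track [ 28.75  -16.375] 0.7986209392547607 T 89.09999999999891 resid [-0.11 -0.21]
track [ 28.875 -16.375] 0.7518360614776611 T 89.3999999999989 resid [-0.14 -0.27]
track [ 28.875 -16.375] 0.7882643938064575 T 89.3999999999989 resid [-0.14 -0.27]
w5 ptr x0 209 y0 131
 86  86  86  85  86  86  87  86  87  87  85  86  85  85  88  88  88  85  88  87  80  68  55  53  53  53  53  53
 87  86  85  86  86  85  87  88  88  86  86  85  85  87  87  90  89  88  86  89  83  68  56  54  54  55  53  57
 88  87  87  85  86  86  87  89  86  86  88  86  86  85  86  88  87  87  86  93  91  77  57  52  54  52  55  55
 86  86  86  85  84  84  87  87  85  85  87  83  85  85  86  87  88  85  92 114 124 101  62  54  55  56  53  54
 86  88  86  86  87  91  92  96  94  92  94  94  92  93  97  94  95  95 116 153 160 122  71  51  55  53  53  52
 87  87  87  87  89 109 126 129 130 131 128 129 128 129 130 130 127 131 157 186 181 131  70  50  54  54  54  53
 87  87  86  86  94 126 154 162 162 162 159 160 161 161 160 161 164 173 190 205 192 141  76  51  53  51  52  53
 87  85  86  83  92 116 142 152 153 152 153 151 
[... 7492 characters left out ...]
 218 212 177 126  99  94  92
100 101 101 100 101 103 101  99  98  98 100  98  96  98 114 156 194 214 220 219 218 218 217 206 175 140 115 101
126 125 125 125 124 126 127 126 124 123 122 126 123 120 122 134 164 197 215 219 219 219 220 221 209 189 165 142
170 170 171 170 170 172 170 169 170 170 169 169 168 170 170 163 153 164 196 213 216 215 215 218 216 211 205 189
183 182 183 183 184 185 183 184 183 183 183 185 185 186 187 179 152 128 157 186 192 193 193 194 194 193 193 190
140 140 139 141 142 143 143 140 139 140 141 142 142 141 142 138 117 103 110 130 137 136 134 137 135 135 136 137
103 102 102 103 102 104 104 102 100 101 101 102 100 100  99 101  96  94  97 100  99 100  96  98 100 101 101 100
```

Travel needed is about 87–89 mm (pointer and clip tips 83.3 px apart in the early view). Actual travel is 88.1 mm by kinematics and 89.2 mm by image tracking, so the error is about +0.5 to 1 mm, inside the 4 mm. The grip is steady, so I'm handing in.

```bash
python3 -c "
from h import *
s=monitor.get_obs(); print(s['t'],s['eef_pos'],s['contact_force'],s['gripper_width']); print(bot.hand_in())"
```

```text
19.0 [0.56032066 0.12463793 0.06553263] [ 1.89248377 -5.35329791  3.05779629] 0.26326285137565253
the job is handed in; nothing more can be done
None
```

I handed in at t = 19 s with the arm still holding the lever pinched shut against the grip plate and the pointer on the mark as far as I could measure; no verdict was reported.

- **Hasp:** I swung it out to about 1.19 rad with the fingers loosely around its knob. It was still well out in the last scene view.
- **Jaw:** I pulled it out by the wing and held it at the mark with the lever open for over 0.5 s before closing. An earlier slow sweep across the mark fell short and was redone.
- **Lever:** I closed the gripper across plate and lever at 40 N. The last reading showed the pads about 22–23 mm apart, where 24 mm was expected, and a steady spring load of about 5 N along the rail.
- **Pointer:** The travel needed was 87–89 mm. The arm's own position gave 88.1 mm and image tracking gave 89.2 mm, so I put the error at about 1 mm against the 4 mm allowed.

**Checks that failed or disagreed:**
- In the final pose the wrist camera could not see the pointer, so the alignment was never seen directly from close by.
- The detector's mark readings in the scene view scattered by up to about 10 mm, so I did not rely on them.
- I did not measure the finger forces on the plate and the lever separately.
- One turn before the pull brought joint 7 almost to its limit (-2.954 of -2.96 rad), so I flipped the tool half a turn.

I saw no contact with the reel, bottle or screwdriver, but I did not measure their positions again at the end.

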